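# Set the clip-on magnifier over the watch movement

### The job

First lift the glass dust dome off the watch movement and stand it gently upright on a clear spot of the bench, well away from the movement. Then lift the round clip-on magnifier up and off its hook and push it fully down onto the top edge of the upright screen, square to it, with its lens centred over the movement. Leave the square clip-on tray hanging on its hook, do not disturb the jar and the eyepiece, and do not tip the dome over.

Things in the scene. Friction and masses are not known exactly. Their poses are not given: they have to be found in the camera images.
- rack: Fixed rack, left or right on the bench. Origin on the mat (2 mm above bench), z up; hooks point to its -x, roughly to the robot. Foot x -30..60, y +-100, 12 mm high; mid post; crossbar x 0..14, y +-80, z 108..122 mm. Two hooks at y +60 and -60: flat bar 14 wide, 6 thick, top at z 122, from x 0 to -95 mm, ending in a 5 mm thick upturned tip, top at z 136 mm.
- magnifier: Clip-on magnifier, 0.22 kg, hanging upright on either hook, known by its round lens; heading as the rack's. Origin: seat of its clip (underside of the steel crown, mid-plane of the gripped edge), z up, lens to -x. Crown z 0..10, x -14..16 mm; flat arm to the lens ring. It hangs about 58 mm along the hook. Clip and its thumb lever reach to x +25 mm.
- grip (a point): Centre of the magnifier's solid black grip block, at z 62 mm of the magnifier. Block: z 44..74 mm, 26 mm (x) by 38 mm (y), flat sides, continued down by two legs flush with its y sides; grip across y or x from above.
- eye (a point): Centre of the eye under the grip block, at z 27 mm of the magnifier: opening 26 mm wide (y), z 10..44 mm, through along x. The hook bar passes through it and carries the block's underside. To free it, lift 15 to 27 mm, then slide it along its -x at least 80 mm, so that eye, crown and lever pass the tip, before raising it.
- lens (a point): Centre of the magnifier's lens, at x -80, y 0, z 5 mm of the magnifier; dark ring 76 mm across, z 0..10 mm.
- mouth (a point): Mouth of the clip, at z -40 mm of the magnifier. Jaws 34 mm wide (y) reach to z -43 mm: a fixed one, inner face at x -2.7 mm, and a sprung one on the +x side. Both flare out below z -25 mm and take an edge up to about 3 mm off-centre. Pressing straight down on the edge with about 5 to 10 N opens the jaw by itself; no squeezing.
- clip_jaw (a joint): Hinged jaw of the magnifier's clip, rad: 0 shut (as it hangs), about 0.085 when it grips the 5 mm edge; its spring always closes it.
- tray: Clip-on parts tray on the other hook, to be left there. Same grip block, eye, crown, jaws, origin and axes as the magnifier, but with a square dish, 66 x 66 mm, x -116..-50 mm, z 0..12 mm, in place of the lens.
- screen: Fixed low upright screen, on the side of the bench where the rack is not: grey plate 5 mm thick (x +-2.5), 200 mm long (y +-100), top edge 90 mm above the origin; foot x -17..53, y +-100 mm. Origin on the mat (2 mm above bench) under the plate's middle, z up; the movement is on its -x side, roughly towards the robot.
- screen_edge (a point): Middle of the screen's top edge, 90 mm above the mat; axes as the screen's. When clipped, the magnifier's origin lies on this edge line and its x axis along the screen's.
- movement (a point): Centre of the watch movement's top, 37.5 mm above the mat: a 34 mm metal disc on a fixed round black holder 62 mm across, 80 mm from the screen (x -80 mm of it), at y within +-40 mm of the screen's middle. At the start it is under the dome.
- dome: Clear glass dust dome, 0.22 kg, open below, 100 mm across, standing on the mat over the movement. Origin: centre of its rim plane, z up; the shell is 72 mm high.
- dome_knob (a point): Centre of the dome's round knob: 24 mm across, spanning 80..100 mm above the dome's rim (this point 90 mm above it), on a neck 14 mm across.
- jar: Small amber glass jar with a steel cap, 48 mm across, 75 mm high, loose, standing on the mat; bystander. Origin: centre of its underside.
- eyepiece: Black eyepiece loupe, 44 mm across, 55 mm high, loose, standing on the mat; bystander. Origin: centre of its underside.

How it is judged:
By the outcome, as a careful person would: the job done as asked, in the order asked, and still so for the second after the job is handed in, with the robot touching nothing.
It also fails if it takes over 58 s, if anything falls off the work surface, if the arm or the gripper's body presses on something with over 40 N, if the wrist force passes 120 N, or if a joint passes its speed limit or range.

### The arm

A 6-joint arm with a two-finger parallel gripper is mounted at the origin on the work surface. World frame = base frame: x ahead of the robot, y to its left, z up, the work surface at z = 0. Lengths are in m, angles in rad, forces in N, time in s.
With the tool pointing down it reaches from about 0.3 to 0.775 m from the base axis. Payload 14.6 kg.
Tool frame: the origin (TCP) lies on the mounting face of the last link; the fingertips stand 199 mm ahead of it and the grasp point (between the pads) lies 180 mm ahead of it; z points along the fingers, y is the line along which they close (so a half turn about z gives the same grasp; the last joint's range is limited). The gripper opens to 94 mm and grips with 3 to 60 N. Pads are 16 mm wide; open, the fingers measure 119 mm over their backs; the gripper's body (75 mm by 177 mm) begins 78 mm behind the grasp point.
Start: joints at [1.043, 0.3, 1.521, -0, 1.321, -0.067], TCP at [0.245, 0.493, 0.405] pointing down, gripper open.
Joint ranges: [-3.03, 3.03], [-0.79, 2.21], [0.23, 2.52], [-1.04, 4.18], [0, 3.07], [-2.55, 2.55]. Speed limits (rad/s): [2.22, 2.22, 2.57, 3.14, 3.14, 3.14].

### API

Orientations are given as [roll, pitch, yaw] about the fixed x, y, z axes, in that order (R = Rz(yaw) Ry(pitch) Rx(roll)).
In Python, from station import telemetry, cams, workorder, finder gives the robot as it stands.
- The arm moves only by the tool jog_arm, never from a script. Its argument "rows" is a list of rows, each an object with "gripper": the finger opening in m, from 0 to 0.094; "slide": the shift along the tool's x, y, z in m, a list of three; "spin": the turn about the tool's z in rad. In form: [{"gripper": gripper, "slide": [tx, ty, tz], "spin": spin}, ...]. A call has 1 to 8 rows; each row is the pose to reach, as a shift and turn from the pose commanded when the call began, along the tool's axes at that moment; what a row does not reach only later rows make up. A row lasts 1/10 s, in which the tool goes at most 50 mm and 8.59 degrees, less where a joint would pass 70% of its speed; a pose out of reach is approached as far as the arm can. A call with a gripper value outside its range is refused whole. The fingers move at their own pace and stop on an object; "squeeze" is the grip in N (left out, the last holds). Time passes only in rows, so rows that repeat a pose let the fingers close. It gives the time, the measured TCP pose, the force, the opening and the grip force at its end, in the units of the state.
- telemetry.get_obs(): the state, without advancing time (a new reading comes with each control period).
- cams.camera(name): name is "side" or "top" or "wrist"; returns (picture, depth): 480x640x3 uint8, red, green, blue; 480x640 float32, m along the optical axis (not along the pixel's ray), 0 where there is no reading.
- cams.camera_info(name): a dict with "camera_matrix" (3x3 intrinsics, pixels), "R" (3x3) and "t" (3): a world point X has camera coordinates R X + t; the wrist camera has in their place "tool_from_camera" (4x4, takes a point from camera to tool coordinates, whose origin is the TCP and whose axes are the flange's). Camera axes: x right, y down, z forward; pixel columns grow to the right and rows downward; lengths in m; the calibration is good to about 2 mm. A picture is of the moment at which its call begins: read the wrist's pose just before it. camera_info takes no time and is no camera call.
- workorder.hand_in(): hands the job in; it is judged then, once.
Trained networks look in the newest picture that a camera, given by its name, has taken for a name from the list of things; names that differ only in an ending like _2 or _b are one class to them, and where a whole thing is asked for, a point or a joint stands for the part that bears it (a point fixed in the world has none). Each returns a list of dicts, best first, with "confidence" (0 to 1); they miss things now and then, are a little off and sometimes report something else, mostly with a low value. They report only what shows in the picture. A call takes as long as a camera call.
- finder.find_in(target, camera): "point" ([x, y, z] in m, in world coordinates, good to about 4 mm: the middle of the surface that is visible of it).
- finder.masks_of(target, camera): "region" (480x640 bool, what is visible of it).
The state is a dict: "time_s": time; "qpos": joint angles; "joint_vel": joint speeds; "tau": joint torques, N m; "ee_pos": TCP position; "eef_rot": TCP orientation; "force": force on the tool from outside, world axes, zero at the start; "moment": the same for the moment, N m; "grip_width": finger opening in m; "grip_force": force on a finger pad.
Only numpy, scipy, OpenCV 4.12 (cv2) and the standard library are available. Lean on these libraries where they do the work, as an engineer would, in place of code of your own. Each camera call takes 0.05 s, during which the arm holds its last target. There are 200 camera calls.

## Working session

There is one attempt and no reset: what is moved stays moved. The work goes in short steps, Python scripts to look and compute and a tool call to move; the robot and the scene stay as the last step left them, time stands still between calls to the robot, and variables do not carry over. Pictures are saved under pics/ and viewed, at most 10 in all, crops included, and the job is handed in when it is done.

Besides the shell and the picture viewer there is one more tool, called after "Emit:" by a JSON object that holds its "name" and its "arguments". jog_arm: Moves the arm, as the interface text tells. Its arguments: {"type":"object","properties":{"rows":{"type":"array","items":{"type":"object","properties":{"gripper":{"type":"number"},"slide":{"type":"array","items":{"type":"number"}},"spin":{"type":"number"}}}},"squeeze":{"type":"number"}},"required":["rows"]}

```bash
ls; mkdir -p pics
cat > h.py <<'E'
import numpy as np, cv2
from station import telemetry, cams, workorder, finder
from scipy.spatial.transform import Rotation as Ro
def cloud(cam, mask=None):
    o=telemetry.get_obs(); im,d=cams.camera(cam); ci=cams.camera_info(cam); K=np.array(ci['camera_matrix'])
    v,u=np.mgrid[:480,:640]
    P=np.stack([(u-K[0,2])/K[0,0]*d,(v-K[1,2])/K[1,1]*d,d],-1)
    if 'R' in ci: W=(P-np.array(ci['t']))@np.array(ci['R'])
    else:
        T=np.array(ci['tool_from_camera']); R=Ro.from_euler('xyz',o['eef_rot']).as_matrix()
        W=(P@T[:3,:3].T+T[:3,3])@R.T+np.array(o['ee_pos'])
    W[d==0]=np.nan
    return im,W
def save(n,im): cv2.imwrite('pics/'+n,im[...,::-1])
E
python3 - <<'E'
from h import *
np.set_printoptions(precision=4,suppress=True)
o=telemetry.get_obs();print(o)
im,W=cloud('top');np.save('topW.npy',W);save('top.png',im)
im2,W2=cloud('side');np.save('sideW.npy',W2);save('side.png',im2)
for n in ['rack','magnifier','grip','lens','tray','screen','screen_edge','movement','dome','dome_knob','jar','eyepiece']:
  for c in ['top','side']:
    try: print(n,c,[(np.round(r['point'],4),round(r['confidence'],2)) for r in finder.find_in(n,c)[:3]])
    except Exception as e: print(n,c,e)
cv2.imwrite('pics/both.png',np.hstack([cv2.resize(x[...,::-1],(400,300)) for x in (im,im2)]))
E
```

```text
pics
{'time_s': 0.0, 'qpos': array([ 1.0434,  0.3005,  1.5216, -0.    ,  1.3207, -0.0666]), 'joint_vel': array([ 0.    , -0.0006, -0.0016, -0.0007,  0.0006,  0.0004]), 'tau': array([  0.0004, -53.1804, -35.2743,   0.0709,   0.0244,  -0.0001]), 'ee_pos': array([0.2446, 0.4926, 0.4041]), 'eef_rot': array([-3.1404, -0.    ,  2.6808]), 'force': array([-0.2996,  0.3916, -0.3934]), 'moment': array([-0.0688,  0.0112,  0.0465]), 'grip_force': 0.0, 'grip_width': 0.09401310481049671}
rack top [(array([ 0.5996, -0.2342,  0.0141]), 0.9)]
rack side [(array([ 0.5957, -0.2123,  0.015 ]), 0.96)]
magnifier top [(array([ 0.4923, -0.3168,  0.0862]), 0.91)]
magnifier side [(array([ 0.5111, -0.3063,  0.0862]), 0.72)]
grip top [(array([ 0.4926, -0.3126,  0.0912]), 0.88)]
grip side [(array([ 0.5059, -0.305 ,  0.0861]), 0.93), (array([0.5515, 0.2148, 0.069 ]), 0.49)]
lens top [(array([ 0.4937, -0.3114,  0.0899]), 0.69)]
lens side [(array([ 0.5052, -0.3038,  0.0897]), 0.92)]
tray top [(array([0.5581, 0.1859, 0.0759]), 0.65), (array([ 0.4562, -0.2021,  0.0844]), 0.63), (array([0.6627, 0.2205, 0.0115]), 0.6)]

[... 298 characters left out ...]
09, 0.0526]), 0.17)]
movement top []
movement side []
dome top [(array([ 0.4916, -0.3167,  0.09  ]), 0.58), (array([0.5586, 0.1821, 0.072 ]), 0.57), (array([0.5667, 0.0118, 0.03  ]), 0.31)]
dome side [(array([0.5458, 0.2135, 0.0663]), 0.59)]
dome_knob top [(array([0.5544, 0.1809, 0.0757]), 0.59), (array([ 0.4557, -0.2017,  0.0862]), 0.18)]
dome_knob side [(array([0.5503, 0.2167, 0.0691]), 0.77)]
jar top [(array([ 0.6566, -0.0042,  0.0779]), 0.71), (array([ 0.4573, -0.203 ,  0.0814]), 0.66)]
jar side [(array([0.5646, 0.0211, 0.0255]), 0.36)]
eyepiece top [(array([0.5636, 0.0128, 0.0303]), 0.5)]
eyepiece side [(array([0.5645, 0.0221, 0.0275]), 0.57), (array([ 0.5019, -0.3029,  0.0888]), 0.52)]
```

View pics/top.png

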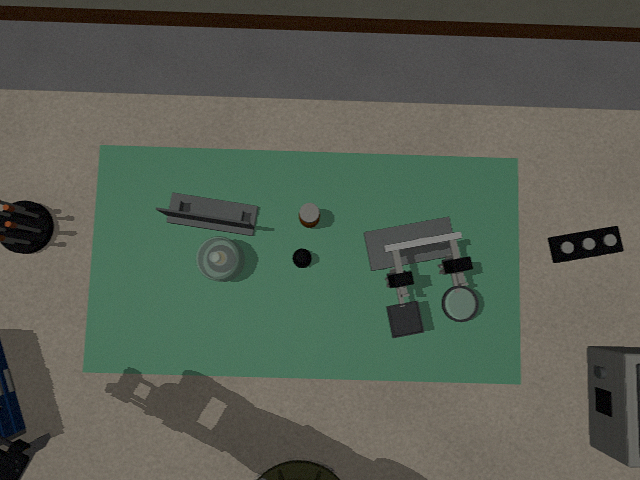

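View pics/side.png

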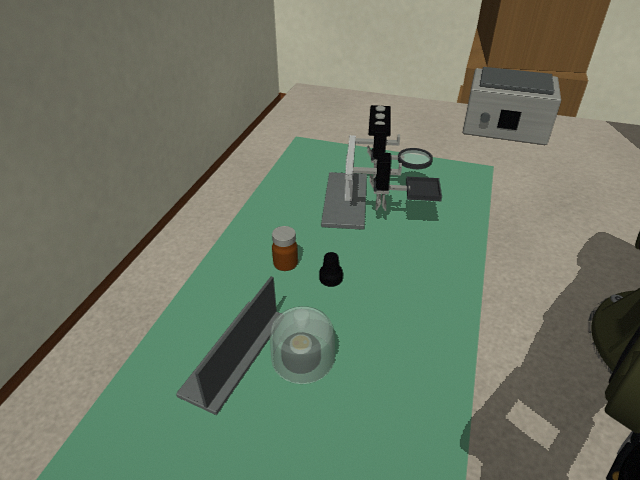

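The top view shows the screen from (165,210) to (257,230), the dome at (220,258), the magnifier lens at (460,303) with its block at (457,265), and the tray at (405,320). The side view agrees, with the magnifier on the far hook.

Run:
```python
from h import *
np.set_printoptions(precision=4,suppress=True)
W=np.load('topW.npy');W2=np.load('sideW.npy')
ci=cams.camera_info('top')
def fit(W,box,zr,name):
    P=W.reshape(-1,3); x0,x1,y0,y1=box
    m=(P[:,0]>x0)&(P[:,0]<x1)&(P[:,1]>y0)&(P[:,1]<y1)&(P[:,2]>zr[0])&(P[:,2]<zr[1]);P=P[m]
    if len(P)<5: print(name,len(P));return
    r=cv2.minAreaRect((P[:,:2]*1000).astype(np.float32))
    e=np.linalg.svd(P[:,:2]-P[:,:2].mean(0),full_matrices=False)[2][0]
    print(name,len(P),P.mean(0),'rect',r,'dir deg',np.degrees(np.arctan2(e[1],e[0])))
for n,w in (('top',W),('side',W2)):
    print(n)
    fit(w,(.58,.75,.05,.40),(.084,.1),'screen edge')
    fit(w,(.5,.75,-.4,-.05),(.118,.13),'crossbar+hooks')
    fit(w,(.56,.75,-.4,-.05),(.118,.13),'crossbar')
    fit(w,(.45,.75,-.4,-.25),(.147,.165),'mag block')
    fit(w,(.45,.75,-.25,-.1),(.147,.165),'tray block')
    fit(w,(.3,.54,-.4,-.25),(.08,.1),'lens')
    fit(w,(.3,.54,-.25,-.1),(.08,.1),'dish')
    fit(w,(.45,.6,.1,.27),(.095,.11),'knob')
    fit(w,(.45,.6,.1,.27),(.05,.08),'dome shell')
    fit(w,(.62,.7,-.05,.05),(.07,.085),'jar')
    fit(w,(.52,.6,-.03,.05),(.045,.065),'eyep')
im,W=cloud('top')
for n in ['dome','dome_knob','movement']:
    for c in ['top','side']:
        cams.camera(c)
        for r in finder.masks_of(n,c)[:2]:
            v,u=np.nonzero(r['region']); print(n,c,r['confidence'],u.min(),u.max(),v.min(),v.max(),u.mean(),v.mean())
def ray(c,u,v,z):
    ci=cams.camera_info(c);K=np.array(ci['camera_matrix']);R=np.array(ci['R']);t=np.array(ci['t'])
    d=R.T@np.linalg.inv(K)@[u,v,1];C=-R.T@t;return C+d*(z-C[2])/d[2]
print(ray('top',218,257,.102), ray('top',220,260,.03))
crop=im[220:300,170:270];crop=cv2.resize(crop,None,fx=6,fy=6,interpolation=cv2.INTER_CUBIC);save('crop.png',crop)
```

```text
top
screen edge 268 [0.6428 0.2217 0.0917] rect ((643.10791015625, 221.95187377929688), (201.0179901123047, 5.791248321533203), 82.67208862304688) dir deg 82.66505932263642
crossbar+hooks 1027 [ 0.5784 -0.2443  0.1244] rect ((553.7080078125, -247.5520782470703), (107.23162841796875, 160.4899444580078), 11.875450134277344) dir deg 96.32317931923924
crossbar 767 [ 0.5934 -0.2447  0.1245] rect ((578.98291015625, -242.23709106445312), (55.57622146606445, 160.4899444580078), 11.875450134277344) dir deg 97.84540559056046
mag block 264 [ 0.5527 -0.3071  0.1544] rect ((553.1068115234375, -308.1971435546875), (25.78754997253418, 38.49857711791992), 12.888845443725586) dir deg 102.648200588069
tray block 262 [ 0.5205 -0.1919  0.1545] rect ((520.660888671875, -192.65399169921875), (25.790475845336914, 38.94072341918945), 11.470887184143066) dir deg 101.07736300123646
lens 1141 [ 0.4781 -0.324   0.0885] rect ((487.2728271484375, -326.154052734375), (76.349609375, 99.96442413330078), 86.13897705078125) dir deg -162.11430140092912
dish 1161 [ 0.445  -0.2087  0.0868] rect ((473.7513122558594, -202.
[... 2343 characters left out ...]
0765] rect ((662.2047119140625, -3.65289306640625), (41.56876754760742, 43.93425369262695), 9.603813171386719) dir deg 118.78245399981994
eyep 189 [0.5668 0.0141 0.0545] rect ((567.8538208007812, 10.389392852783203), (24.98191261291504, 29.126184463500977), 17.61554527282715) dir deg 56.379503261889575
dome top 0.74 196 244 236 281 219.68757259001163 258.7880371660859
dome side 0.87 270 334 306 383 302.1152214891612 344.74198868991516
dome_knob top 0.66 196 244 236 281 219.71428571428572 258.8662131519274
dome_knob side 0.6 270 334 306 383 302.25759359547914 344.7473510713445
movement side 0.57 366 432 125 168 399.06927175843697 151.8170515097691
[0.5558 0.1805 0.102 ] [0.5541 0.1901 0.03  ]
```

View pics/crop.png

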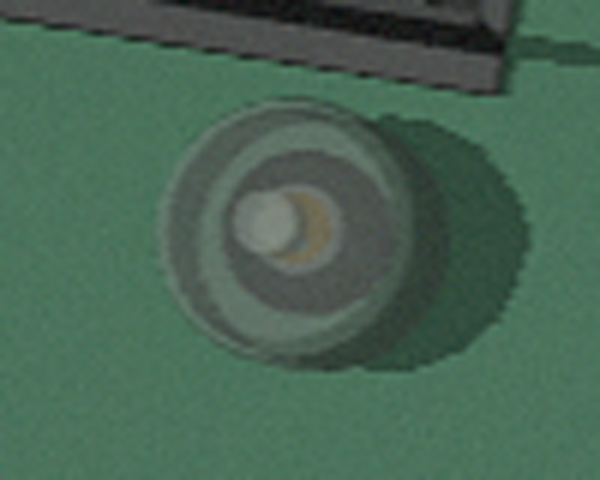

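Crop: the knob is at about (265,222), and depth reads well on the glass. Next I'll hover over the dome.

```bash
cat >> h.py <<'E'
np.set_printoptions(precision=4,suppress=True)
def go(x,y,zg,yaw=None):
    "slide/spin from the measured pose to put grasp point at x,y,zg"
    o=telemetry.get_obs();R=Ro.from_euler('xyz',o['eef_rot']).as_matrix()
    d=np.array([x,y,zg+.18])-o['ee_pos']
    s=0 if yaw is None else -(yaw-o['eef_rot'][2])
    print('t',round(o['time_s'],2),'slide',R.T@d,'spin',s,'pose',o['ee_pos'],o['eef_rot'],'dist',np.linalg.norm(d))
E
python3 -c "
from h import *
go(.5575,.190,.20);go(.5575,.190,.097)"
```

```text
t 1.95 slide [-0.4149 -0.1319  0.0246] spin 0 pose [0.2446 0.4926 0.4046] [-3.1416 -0.      2.6808] dist 0.43602519806450973
t 1.95 slide [-0.4149 -0.1319  0.1276] spin 0 pose [0.2446 0.4926 0.4046] [-3.1416 -0.      2.6808] dist 0.45365382320606507
```

Emit:
{"name": "jog_arm", "arguments": {"rows": [{"slide":[-0.04,-0.013,0.002],"gripper":0.06},{"slide":[-0.085,-0.027,0.005],"gripper":0.06},{"slide":[-0.13,-0.041,0.008],"gripper":0.06},{"slide":[-0.175,-0.056,0.01],"gripper":0.06},{"slide":[-0.22,-0.07,0.013],"gripper":0.06},{"slide":[-0.265,-0.084,0.016],"gripper":0.06},{"slide":[-0.31,-0.1,0.018],"gripper":0.06},{"slide":[-0.35,-0.112,0.02],"gripper":0.06}]}}

```text
$.rows[0]: bad value
```

Emit:
{"name": "jog_arm", "arguments": {"rows": [{"slide":[-0.025,-0.008,0.002],"gripper":0.06},{"slide":[-0.045,-0.014,0.003],"gripper":0.06},{"slide":[-0.058,-0.018,0.004],"gripper":0.06},{"slide":[-0.065,-0.02,0.005],"gripper":0.06},{"slide":[-0.065,-0.02,0.005],"gripper":0.06},{"slide":[-0.065,-0.02,0.005],"gripper":0.06}]}}

```text
$.rows[0]: bad value
```

```bash
python3 -c "
from h import *
im,W=cloud('wrist')
P=W.reshape(-1,3);P=P[(abs(P[:,2]-.1)<.006)&(abs(P[:,0]-.557)<.04)&(abs(P[:,1]-.19)<.04)]
print(len(P),P.mean(0),P.min(0),P.max(0))
print(telemetry.get_obs()['grip_width'])
go(.5575,.190,.097);save('w1.png',im)"
```

```text
<string>:5: RuntimeWarning: Mean of empty slice.
  ret = um.true_divide(
Traceback (most recent call last):
ValueError: zero-size array to reduction operation minimum which has no identity
```

Emit:
{"name": "jog_arm", "arguments": {"rows": [{"slide":[-0.04,-0.013,0.002],"gripper":0.06,"spin":0},{"slide":[-0.085,-0.027,0.005],"gripper":0.06,"spin":0},{"slide":[-0.13,-0.041,0.008],"gripper":0.06,"spin":0},{"slide":[-0.175,-0.056,0.01],"gripper":0.06,"spin":0},{"slide":[-0.22,-0.07,0.013],"gripper":0.06,"spin":0},{"slide":[-0.265,-0.084,0.016],"gripper":0.06,"spin":0},{"slide":[-0.31,-0.1,0.018],"gripper":0.06,"spin":0},{"slide":[-0.35,-0.112,0.02],"gripper":0.06,"spin":0}]}}

```text
time_s: 2.8
ee_pos: [0.5095, 0.2347, 0.3847]
eef_rot: [3.141, 0.0, 2.68]
force: [0.9, 1.0, -0.7]
grip_width: 0.0598
grip_force: 0.0
```

Emit:
{"name": "jog_arm", "arguments": {"rows": [{"slide":[-0.025,-0.008,0.002],"gripper":0.06,"spin":0},{"slide":[-0.045,-0.014,0.003],"gripper":0.06,"spin":0},{"slide":[-0.058,-0.018,0.004],"gripper":0.06,"spin":0},{"slide":[-0.065,-0.02,0.005],"gripper":0.06,"spin":0},{"slide":[-0.065,-0.02,0.005],"gripper":0.06,"spin":0}]}}

```text
time_s: 3.3
ee_pos: [0.5577, 0.1898, 0.3794]
eef_rot: [-3.141, -0.0, 2.68]
force: [0.2, 0.8, -0.6]
grip_width: 0.0601
grip_force: 0.0
```

```bash
python3 -c "
from h import *
im,W=cloud('wrist')
save('w1.png',im)
go(.5575,.190,.097)
P=W.reshape(-1,3);P=P[(abs(P[:,2]-.1)<.006)&(abs(P[:,0]-.557)<.04)&(abs(P[:,1]-.19)<.04)]
print(len(P),P.mean(0),P.min(0),P.max(0))"
```

```text
t 3.35 slide [-0.0002 -0.0001  0.1026] spin 0 pose [0.5574 0.1902 0.3796] [-3.1415 -0.0003  2.681 ] dist 0.10255956660329062
655 [0.5593 0.1904 0.1008] [0.5484 0.1781 0.0941] [0.5716 0.2016 0.1034]
```

View pics/w1.png

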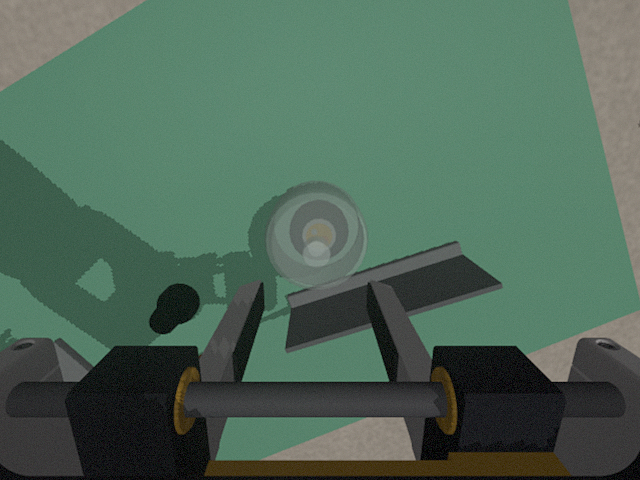

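The wrist view shows the knob at (316,252), between the fingers. Descend and grip.

Emit:
{"name": "jog_arm", "arguments": {"rows": [{"slide":[-0.001,0,0.03],"gripper":0.06,"spin":0},{"slide":[-0.001,0,0.06],"gripper":0.06,"spin":0},{"slide":[-0.001,0,0.085],"gripper":0.06,"spin":0},{"slide":[-0.001,0,0.097],"gripper":0.06,"spin":0},{"slide":[-0.001,0,0.102],"gripper":0.06,"spin":0},{"slide":[-0.001,0,0.102],"gripper":0.04,"spin":0},{"slide":[-0.001,0,0.102],"gripper":0.01,"spin":0},{"slide":[-0.001,0,0.102],"gripper":0.01,"spin":0}], "squeeze": 20}}

```text
time_s: 4.15
ee_pos: [0.5586, 0.1895, 0.2788]
eef_rot: [3.14, 0.001, 2.681]
force: [-0.2, 0.3, -0.2]
grip_width: 0.0395
grip_force: 0.0
```

Emit:
{"name": "jog_arm", "arguments": {"rows": [{"slide":[0,0,0],"gripper":0.01,"spin":0},{"slide":[0,0,0],"gripper":0.01,"spin":0},{"slide":[0,0,0],"gripper":0.01,"spin":0},{"slide":[0,0,-0.004],"gripper":0.01,"spin":0},{"slide":[0,0,-0.01],"gripper":0.01,"spin":0}]}}

```text
time_s: 4.65
ee_pos: [0.5584, 0.1893, 0.2875]
eef_rot: [-3.141, -0.001, 2.681]
force: [-0.4, 0.5, -2.2]
grip_width: 0.0234
grip_force: 20.0
```

Emit:
{"name": "jog_arm", "arguments": {"rows": [{"slide":[0,0,-0.02],"gripper":0.01,"spin":0},{"slide":[0,0,-0.045],"gripper":0.01,"spin":0},{"slide":[0,0,-0.07],"gripper":0.01,"spin":0},{"slide":[0,0,-0.085],"gripper":0.01,"spin":0},{"slide":[0.007,-0.02,-0.09],"gripper":0.01,"spin":0},{"slide":[0.016,-0.05,-0.09],"gripper":0.01,"spin":0},{"slide":[0.027,-0.08,-0.09],"gripper":0.01,"spin":0},{"slide":[0.037,-0.11,-0.09],"gripper":0.01,"spin":0}]}}

```text
time_s: 5.45
ee_pos: [0.4753, 0.1066, 0.3779]
eef_rot: [-3.141, 0.0, 2.681]
force: [0.5, -0.3, -2.2]
grip_width: 0.0232
grip_force: 20.0
```

Emit:
{"name": "jog_arm", "arguments": {"rows": [{"slide":[0.01,-0.03,0],"gripper":0.01,"spin":0},{"slide":[0.02,-0.06,0],"gripper":0.01,"spin":0},{"slide":[0.028,-0.085,0.005],"gripper":0.01,"spin":0},{"slide":[0.033,-0.1,0.02],"gripper":0.01,"spin":0},{"slide":[0.033,-0.1,0.045],"gripper":0.01,"spin":0},{"slide":[0.033,-0.1,0.065],"gripper":0.01,"spin":0},{"slide":[0.033,-0.1,0.08],"gripper":0.01,"spin":0},{"slide":[0.033,-0.1,0.085],"gripper":0.01,"spin":0}]}}

```text
time_s: 6.25
ee_pos: [0.4021, 0.0324, 0.2918]
eef_rot: [-3.141, -0.002, 2.681]
force: [0.3, -0.4, -2.0]
grip_width: 0.0231
grip_force: 20.0
```

Emit:
{"name": "jog_arm", "arguments": {"rows": [{"slide":[0,0,0.004],"gripper":0.01,"spin":0},{"slide":[0,0,0.008],"gripper":0.01,"spin":0},{"slide":[0,0,0.011],"gripper":0.01,"spin":0},{"slide":[0,0,0.013],"gripper":0.01,"spin":0},{"slide":[0,0,0.014],"gripper":0.01,"spin":0}]}}

```text
time_s: 6.75
ee_pos: [0.4024, 0.0325, 0.2787]
eef_rot: [3.142, 0.0, 2.681]
force: [0.7, -0.4, -2.7]
grip_width: 0.0232
grip_force: 20.0
```

Emit:
{"name": "jog_arm", "arguments": {"rows": [{"slide":[0,0,0.0005],"gripper":0.01,"spin":0},{"slide":[0,0,0.001],"gripper":0.01,"spin":0},{"slide":[0,0,0.0013],"gripper":0.01,"spin":0},{"slide":[0,0,0.0013],"gripper":0.01,"spin":0},{"slide":[0,0,0.0013],"gripper":0.01,"spin":0}]}}

```text
time_s: 7.25
ee_pos: [0.4026, 0.0326, 0.2779]
eef_rot: [3.141, 0.001, 2.681]
force: [-0.9, 2.2, 5.8]
grip_width: 0.0236
grip_force: 20.0
```

Emit:
{"name": "jog_arm", "arguments": {"rows": [{"slide":[0,0,-0.0005],"gripper":0.01,"spin":0},{"slide":[0,0,-0.0006],"gripper":0.01,"spin":0},{"slide":[0,0,-0.0006],"gripper":0.028,"spin":0},{"slide":[0,0,-0.0006],"gripper":0.04,"spin":0},{"slide":[0,0,-0.0006],"gripper":0.06,"spin":0},{"slide":[0,0,-0.0006],"gripper":0.06,"spin":0},{"slide":[0,0,-0.02],"gripper":0.06,"spin":0},{"slide":[0,0,-0.05],"gripper":0.06,"spin":0}]}}

```text
time_s: 8.05
ee_pos: [0.4021, 0.0324, 0.3269]
eef_rot: [-3.14, -0.003, 2.681]
force: [0.3, -0.3, 0.4]
grip_width: 0.0594
grip_force: 0.0
```

Run:
```python
from h import *
o=telemetry.get_obs();print(o['grip_width'],o['force'])
def fit(P,box,zr,name):
    P=P.reshape(-1,3);x0,x1,y0,y1=box
    P=P[(P[:,0]>x0)&(P[:,0]<x1)&(P[:,1]>y0)&(P[:,1]<y1)&(P[:,2]>zr[0])&(P[:,2]<zr[1])]
    if len(P): print(name,len(P),P.mean(0),cv2.minAreaRect((P[:,:2]*1000).astype(np.float32)))
im,W=cloud('top')
im2,W2=cloud('side')
for n,w in(('top',W),('side',W2)):
    fit(w,(.48,.62,.1,.28),(.033,.045),n+' movement')
    fit(w,(.3,.5,-.03,.1),(.05,.11),n+' dome')
for c in('top','side'):
    print([(np.round(r['point'],4),round(r['confidence'],2)) for r in finder.find_in('movement',c)])
save('top2.png',im);save('c2.png',np.hstack([cv2.resize(im[220:300,170:270],(500,400)),cv2.resize(im2[250:400,240:300+80],(213,400))]))
go(.5535,-.308,.23,.21)
```

```text
0.059381428628635484 [ 0.3397 -0.2901  0.3849]
top movement 272 [0.5582 0.1907 0.0376] ((558.2267456054688, 190.7154541015625), (48.92052459716797, 49.70899963378906), 42.426944732666016)
top dome 492 [0.4288 0.0224 0.0721] ((429.7799072265625, 22.521984100341797), (80.81233215332031, 35.682151794433594), 64.52214050292969)
side movement 428 [0.56   0.1942 0.0378] ((560.8291015625, 192.2430419921875), (49.627723693847656, 50.49277877807617), 11.152653694152832)
side dome 2322 [0.4019 0.0492 0.0724] ((402.4665222167969, 38.932884216308594), (96.85714721679688, 86.9306640625), 4.669487476348877)
[(array([0.5608, 0.1926, 0.0335]), 0.92), (array([ 0.4932, -0.3152,  0.089 ]), 0.3)]
[(array([0.5534, 0.2076, 0.0315]), 0.74), (array([0.6512, 0.2428, 0.0393]), 0.42)]
t 8.25 slide [-0.2869 -0.2377 -0.0824] spin 2.4707612792034537 pose [0.4023 0.0324 0.3274] [3.1412 0.0009 2.6808] dist 0.3815295934428752
```

View pics/top2.png

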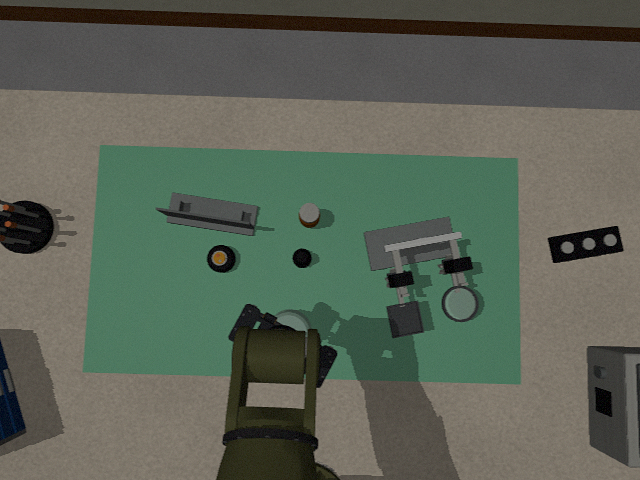

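The dome stands at about (0.40,0.03) under the gripper and the movement is exposed at (221,258). Now to the magnifier.

Emit:
{"name": "jog_arm", "arguments": {"rows": [{"slide":[-0.005,-0.005,-0.04],"gripper":0.06,"spin":0.14},{"slide":[-0.025,-0.02,-0.082],"gripper":0.06,"spin":0.28},{"slide":[-0.05,-0.04,-0.082],"gripper":0.06,"spin":0.42},{"slide":[-0.075,-0.06,-0.082],"gripper":0.06,"spin":0.56},{"slide":[-0.1,-0.08,-0.082],"gripper":0.06,"spin":0.7},{"slide":[-0.125,-0.1,-0.082],"gripper":0.06,"spin":0.84},{"slide":[-0.15,-0.12,-0.082],"gripper":0.06,"spin":0.98},{"slide":[-0.17,-0.14,-0.082],"gripper":0.06,"spin":1.12}]}}

```text
time_s: 9.05
ee_pos: [0.493, -0.17, 0.4078]
eef_rot: [-3.14, -0.001, 1.555]
force: [0.2, 0.7, -0.2]
grip_width: 0.0601
grip_force: 0.0
```

```bash
python3 -c "
from h import *
go(.5535,-.308,.23,.21)"
```

```text
t 9.05 slide [-0.137   0.0627 -0.0025] spin 1.3447911221244169 pose [ 0.493  -0.17    0.4078] [-3.1397 -0.0008  1.5548] dist 0.15068647322381984
```

Emit:
{"name": "jog_arm", "arguments": {"rows": [{"slide":[-0.03,0.013,0],"gripper":0.06,"spin":0.14},{"slide":[-0.06,0.027,0],"gripper":0.06,"spin":0.28},{"slide":[-0.09,0.04,0],"gripper":0.06,"spin":0.42},{"slide":[-0.12,0.055,0],"gripper":0.06,"spin":0.56},{"slide":[-0.135,0.062,0],"gripper":0.06,"spin":0.7},{"slide":[-0.135,0.062,0],"gripper":0.06,"spin":0.84},{"slide":[-0.135,0.062,0],"gripper":0.06,"spin":0.98},{"slide":[-0.135,0.062,0],"gripper":0.06,"spin":1.12}]}}

```text
time_s: 9.85
ee_pos: [0.5532, -0.3045, 0.4074]
eef_rot: [-3.14, 0.001, 0.435]
force: [-0.6, -0.3, -0.1]
grip_width: 0.06
grip_force: 0.0
```

Emit:
{"name": "jog_arm", "arguments": {"rows": [{"slide":[0,0,0],"gripper":0.06,"spin":0.14},{"slide":[0,0,0],"gripper":0.06,"spin":0.23},{"slide":[0,0,0],"gripper":0.06,"spin":0.23},{"slide":[0,0,0],"gripper":0.06,"spin":0.23}]}}

```text
time_s: 10.25
ee_pos: [0.5532, -0.3042, 0.4083]
eef_rot: [-3.141, 0.001, 0.214]
force: [0.6, 0.5, 0.6]
grip_width: 0.0599
grip_force: 0.0
```

```bash
python3 -c "
from h import *
im,W=cloud('wrist');save('w2.png',im)
P=W.reshape(-1,3);P=P[(abs(P[:,2]-.154)<.005)&(abs(P[:,0]-.553)<.05)&(abs(P[:,1]+.308)<.045)]
print(len(P),P.mean(0),cv2.minAreaRect((P[:,:2]*1000).astype(np.float32)))
P=W.reshape(-1,3);P=P[(abs(P[:,2]-.124)<.005)&(P[:,0]>.45)&(P[:,0]<.7)]
print(len(P),cv2.minAreaRect((P[:,:2]*1000).astype(np.float32)))
go(.5535,-.308,.142,.209)"
```

```text
1706 [ 0.5575 -0.3095  0.1531] ((556.7255249023438, -309.87762451171875), (25.760421752929688, 37.77851104736328), 12.527472496032715)
6690 ((556.0713500976562, -249.2687225341797), (109.03048706054688, 159.9824676513672), 12.329010009765625)
t 10.3 slide [-0.0004  0.0038  0.0866] spin 0.0044915318318695385 pose [ 0.5531 -0.3042  0.4086] [-3.1408  0.0008  0.2135] dist 0.086647779749529
```

View pics/w2.png

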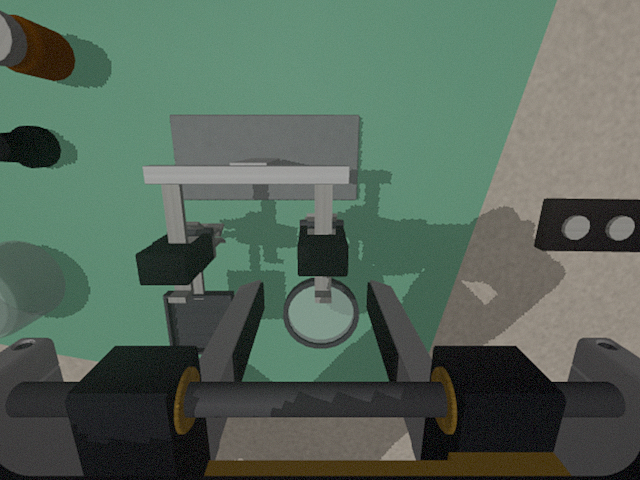

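Wrist view: the magnifier block is at (322,250), square to the fingers. Descend and grip it.

Emit:
{"name": "jog_arm", "arguments": {"rows": [{"slide":[0.001,0.005,0.02],"gripper":0.06,"spin":0},{"slide":[0.001,0.005,0.045],"gripper":0.06,"spin":0},{"slide":[0.001,0.005,0.07],"gripper":0.06,"spin":0},{"slide":[0.001,0.005,0.082],"gripper":0.06,"spin":0},{"slide":[0.001,0.005,0.086],"gripper":0.06,"spin":0},{"slide":[0.001,0.005,0.086],"gripper":0.045,"spin":0},{"slide":[0.001,0.005,0.086],"gripper":0.02,"spin":0},{"slide":[0.001,0.005,0.086],"gripper":0.02,"spin":0}], "squeeze": 40}}

```text
time_s: 11.1
ee_pos: [0.5552, -0.3089, 0.3245]
eef_rot: [3.14, -0.001, 0.211]
force: [-0.5, 0.0, -0.6]
grip_width: 0.0395
grip_force: 0.0
```

Emit:
{"name": "jog_arm", "arguments": {"rows": [{"slide":[0,0,0],"gripper":0.02,"spin":0},{"slide":[0,0,0],"gripper":0.02,"spin":0},{"slide":[0,0,0],"gripper":0.02,"spin":0}]}}

```text
time_s: 11.4
ee_pos: [0.5552, -0.3089, 0.3244]
eef_rot: [3.14, -0.001, 0.211]
force: [0.0, 0.6, 5.6]
grip_width: 0.0377
grip_force: 40.0
```

Emit:
{"name": "jog_arm", "arguments": {"rows": [{"slide":[0,0,-0.004],"gripper":0.02,"spin":0},{"slide":[0,0,-0.01],"gripper":0.02,"spin":0},{"slide":[0,0,-0.016],"gripper":0.02,"spin":0},{"slide":[0,0,-0.02],"gripper":0.02,"spin":0},{"slide":[0,0,-0.02],"gripper":0.02,"spin":0},{"slide":[0,0,-0.02],"gripper":0.02,"spin":0}]}}

```text
time_s: 12.0
ee_pos: [0.5551, -0.3088, 0.3433]
eef_rot: [-3.142, 0.0, 0.211]
force: [0.7, -0.8, -2.1]
grip_width: 0.0377
grip_force: 40.0
```

Emit:
{"name": "jog_arm", "arguments": {"rows": [{"slide":[-0.01,0,-0.021],"gripper":0.02,"spin":0},{"slide":[-0.025,0,-0.001],"gripper":0.02,"spin":0},{"slide":[-0.04,0,-0.001],"gripper":0.02,"spin":0},{"slide":[-0.055,0,-0.001],"gripper":0.02,"spin":0},{"slide":[-0.07,0,-0.001],"gripper":0.02,"spin":0},{"slide":[-0.085,0,-0.001],"gripper":0.02,"spin":0},{"slide":[-0.095,0,-0.001],"gripper":0.02,"spin":0},{"slide":[-0.095,0,-0.001],"gripper":0.02,"spin":0}]}}

```text
time_s: 12.8
ee_pos: [0.4615, -0.329, 0.3445]
eef_rot: [3.142, 0.0, 0.21]
force: [0.7, -0.1, -0.1]
grip_width: 0.0196
grip_force: 0.0
```

The first row raised it by 21 mm instead of 1 mm (my typing error), and the grip is lost. I'll check where the magnifier is now.

Run:
```python
from h import *
im2,W2=cloud('side'); im,W=cloud('top')
save('s3.png',np.vstack([cv2.resize(im2[60:260,280:520],(600,500))[:330] , cv2.resize(im[220:340,340:540],(600,360))[:260]]))
for n,w in(('top',W),('side',W2)):
    P=w.reshape(-1,3);P=P[(P[:,2]>.14)&(P[:,2]<.19)&(P[:,1]<-.25)&(P[:,1]>-.36)&(P[:,0]>.5)&(P[:,0]<.65)]
    if len(P): print(n,len(P),P.mean(0),P.max(0),cv2.minAreaRect((P[:,:2]*1000).astype(np.float32)))
for c in('top','side'):print([(np.round(r['point'],4),round(r['confidence'],2)) for r in finder.find_in('magnifier',c)])
```

```text
top 342 [ 0.5278 -0.3102  0.1549] [ 0.5465 -0.2906  0.1644] ((528.5057983398438, -312.0113830566406), (31.8775691986084, 38.74458312988281), 13.055546760559082)
side 213 [ 0.5296 -0.3045  0.1522] [ 0.5486 -0.2895  0.162 ] ((530.7586059570312, -311.71923828125), (29.08971405029297, 43.31794738769531), 12.139200210571289)
[(array([ 0.5193, -0.3131,  0.0846]), 0.68)]
[(array([ 0.5141, -0.3063,  0.0751]), 0.97)]
```

View pics/s3.png

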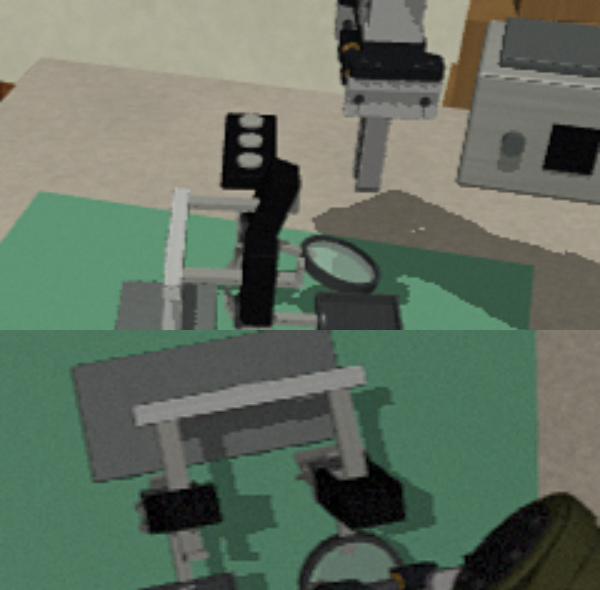

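The magnifier is still on its hook, slid toward the tip and tilted lens-down. Its block is at about (360,490) in the lower crop. I'll back the arm up and let it settle.

Emit:
{"name": "jog_arm", "arguments": {"rows": [{"slide":[0,0,-0.03],"gripper":0.06,"spin":0},{"slide":[0,0,-0.06],"gripper":0.06,"spin":0},{"slide":[0,0,-0.07],"gripper":0.06,"spin":0},{"slide":[0,0,-0.07],"gripper":0.06,"spin":0}]}}

```text
time_s: 13.4
ee_pos: [0.4625, -0.3286, 0.4152]
eef_rot: [3.14, -0.001, 0.211]
force: [0.4, 0.3, -0.8]
grip_width: 0.0486
grip_force: 0.0
```

```bash
cat > tilt.py <<'E'
from h import *
for c in('top','side','wrist'):
    im,W=cloud(c)
    P=W.reshape(-1,3)
    a=.213; ex=np.array([np.cos(a),np.sin(a),0]);ey=np.array([-np.sin(a),np.cos(a),0])
    O=np.array([.5545,-.3085,0])
    Q=np.stack([(P-O)@ex,(P-O)@ey,P[:,2]],-1)*1000
    m=(abs(Q[:,1])<17)&(Q[:,0]>-75)&(Q[:,0]<45)&(Q[:,2]>138)&(Q[:,2]<190)
    B=Q[m]
    if len(B)<20: print(c,len(B));continue
    # profile z vs x
    print(c,len(B),[(int(x),round(float(np.median(B[(B[:,0]>=x)&(B[:,0]<x+4),2])),1),int(((B[:,0]>=x)&(B[:,0]<x+4)).sum())) for x in range(-76,45,4) if ((B[:,0]>=x)&(B[:,0]<x+4)).sum()>4])
    L=Q[(abs(Q[:,1])<40)&(Q[:,0]>-170)&(Q[:,0]<-70)&(Q[:,2]>20)&(Q[:,2]<115)]
    if len(L)>20: print('  lens',[(x,round(float(np.median(L[(L[:,0]>=x)&(L[:,0]<x+8),2])),1),int(((L[:,0]>=x)&(L[:,0]<x+8)).sum())) for x in range(-170,-70,8) if ((L[:,0]>=x)&(L[:,0]<x+8)).sum()>4])
    save('t_%s.png'%c,im)
E
python3 tilt.py
```

```text
top 252 [(-44, 138.6, 9), (-36, 154.6, 35), (-32, 155.7, 34), (-28, 154.9, 36), (-24, 156.1, 34), (-20, 156.0, 34), (-16, 156.8, 34), (-12, 153.3, 32)]
  lens [(-130, 80.2, 26), (-122, 78.5, 39), (-114, 80.2, 48), (-106, 80.3, 49), (-98, 81.0, 54), (-90, 82.4, 86), (-82, 83.4, 124), (-74, 84.0, 55)]
side 124 [(-40, 139.0, 7), (-36, 153.3, 9), (-32, 154.9, 16), (-28, 155.5, 16), (-24, 156.0, 13), (-20, 156.2, 17), (-16, 157.4, 19), (-12, 151.5, 19), (-8, 141.4, 8)]
  lens [(-130, 74.8, 31), (-122, 74.0, 55), (-114, 74.7, 71), (-106, 76.1, 72), (-98, 77.3, 76), (-90, 78.4, 72), (-82, 79.9, 74), (-74, 80.9, 34)]
wrist 1948 [(-40, 138.3, 8), (-32, 153.2, 282), (-28, 153.6, 271), (-24, 154.0, 271), (-20, 154.1, 297), (-16, 154.3, 299), (-12, 154.5, 348), (-8, 153.7, 165)]
  lens [(-138, 83.3, 57), (-130, 82.8, 370), (-122, 81.5, 491), (-114, 81.9, 547), (-106, 82.3, 608), (-98, 82.8, 629), (-90, 83.2, 612), (-82, 83.7, 590), (-74, 84.2, 274)]
```

It is rocking back to level. I'll let it settle while I position over it.

```bash
python3 -c "
from h import *
go(.534,-.313,.225,.213)"
```

```text
t 13.55 slide [ 0.0734 -0.0003  0.0076] spin -0.002079922178860244 pose [ 0.4622 -0.3286  0.4127] [-3.1398  0.0015  0.2109] dist 0.07383834927380108
```

Emit:
{"name": "jog_arm", "arguments": {"rows": [{"slide":[0.01,0,0],"gripper":0.06,"spin":0},{"slide":[0.025,0,0],"gripper":0.06,"spin":0},{"slide":[0.045,0,0],"gripper":0.06,"spin":0},{"slide":[0.06,0,0],"gripper":0.06,"spin":0},{"slide":[0.07,0,0],"gripper":0.06,"spin":0},{"slide":[0.073,0,0],"gripper":0.06,"spin":0},{"slide":[0.073,0,0],"gripper":0.06,"spin":0},{"slide":[0.073,0,0],"gripper":0.06,"spin":0}]}}

```text
time_s: 14.35
ee_pos: [0.5333, -0.3136, 0.4142]
eef_rot: [-3.141, 0.0, 0.211]
force: [-0.7, 0.9, 0.9]
grip_width: 0.0599
grip_force: 0.0
```

```bash
python3 tilt.py; python3 -c "
from h import *
im,W=cloud('wrist')
P=W.reshape(-1,3);P=P[(abs(P[:,2]-.154)<.005)&(abs(P[:,0]-.533)<.05)&(abs(P[:,1]+.312)<.04)]
print(cv2.minAreaRect((P[:,:2]*1000).astype(np.float32)))
go(.534,-.313,.142,.213)"
```

```text
top 0
side 115 [(-40, 138.6, 5), (-32, 153.6, 11), (-28, 154.6, 18), (-24, 154.9, 16), (-20, 155.1, 18), (-16, 154.9, 17), (-12, 155.0, 14), (-8, 146.9, 16)]
  lens [(-138, 89.1, 20), (-130, 86.6, 58), (-122, 86.7, 67), (-114, 86.6, 74), (-106, 86.7, 78), (-98, 86.9, 74), (-90, 86.8, 79), (-82, 87.1, 66), (-74, 88.4, 31)]
wrist 1659 [(-40, 138.4, 10), (-32, 153.1, 89), (-28, 153.5, 218), (-24, 153.5, 213), (-20, 153.5, 224), (-16, 153.5, 235), (-12, 153.4, 229), (-8, 152.0, 425), (-4, 148.1, 14)]
  lens [(-138, 89.9, 146), (-130, 87.8, 379), (-122, 87.3, 447), (-114, 87.1, 496), (-106, 87.1, 520), (-98, 87.0, 537), (-90, 87.1, 537), (-82, 87.0, 477), (-74, 87.3, 214)]
((537.4950561523438, -312.1894226074219), (26.000211715698242, 37.3145866394043), 12.743066787719727)
t 14.55 slide [ 0.0008 -0.0004  0.0926] spin -0.002647248170113997 pose [ 0.5332 -0.3136  0.4146] [ 3.1414 -0.0002  0.2104] dist 0.0925677091712364
```

View pics/t_side.png

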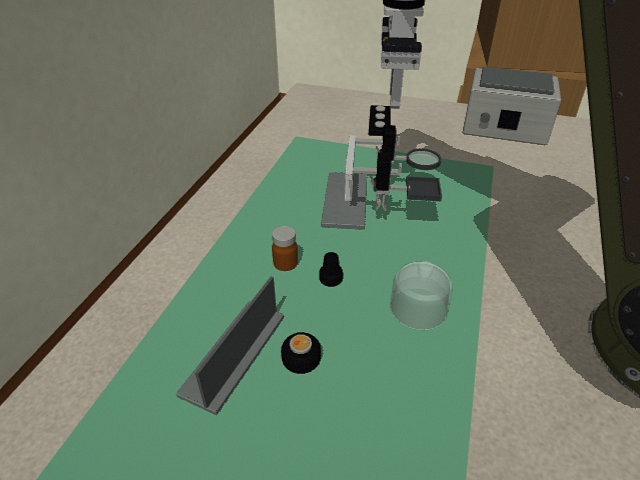

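The side view shows the magnifier level on its hook again, near (395,150), and the dome upright at (420,295). Regrip, then lift and check before sliding.

Emit:
{"name": "jog_arm", "arguments": {"rows": [{"slide":[0.002,0,0.025],"gripper":0.06,"spin":0},{"slide":[0.002,0,0.05],"gripper":0.06,"spin":0},{"slide":[0.002,0,0.075],"gripper":0.06,"spin":0},{"slide":[0.002,0,0.088],"gripper":0.06,"spin":0},{"slide":[0.002,0,0.092],"gripper":0.06,"spin":0},{"slide":[0.002,0,0.092],"gripper":0.045,"spin":0},{"slide":[0.002,0,0.092],"gripper":0.02,"spin":0},{"slide":[0.002,0,0.092],"gripper":0.02,"spin":0}], "squeeze": 40}}

```text
time_s: 15.35
ee_pos: [0.5356, -0.3131, 0.3235]
eef_rot: [3.14, -0.001, 0.211]
force: [0.8, 3.0, -0.0]
grip_width: 0.0393
grip_force: 0.8
```

Emit:
{"name": "jog_arm", "arguments": {"rows": [{"slide":[0,0,0],"gripper":0.02,"spin":0},{"slide":[0,0,0],"gripper":0.02,"spin":0},{"slide":[0,0,-0.003],"gripper":0.02,"spin":0},{"slide":[0,0,-0.008],"gripper":0.02,"spin":0},{"slide":[0,0,-0.014],"gripper":0.02,"spin":0},{"slide":[0,0,-0.019],"gripper":0.02,"spin":0},{"slide":[0,0,-0.021],"gripper":0.02,"spin":0},{"slide":[0,0,-0.021],"gripper":0.02,"spin":0}]}}

```text
time_s: 16.15
ee_pos: [0.5355, -0.313, 0.3437]
eef_rot: [3.141, -0.0, 0.211]
force: [0.6, -0.2, -1.9]
grip_width: 0.0378
grip_force: 40.0
```

Emit:
{"name": "jog_arm", "arguments": {"rows": [{"slide":[-0.006,0,0],"gripper":0.02,"spin":0},{"slide":[-0.018,0,0],"gripper":0.02,"spin":0},{"slide":[-0.03,0,0],"gripper":0.02,"spin":0},{"slide":[-0.042,0,0],"gripper":0.02,"spin":0},{"slide":[-0.054,0,0],"gripper":0.02,"spin":0},{"slide":[-0.066,0,0],"gripper":0.02,"spin":0},{"slide":[-0.078,0,0],"gripper":0.02,"spin":0},{"slide":[-0.085,0,0],"gripper":0.02,"spin":0}]}}

```text
time_s: 16.95
ee_pos: [0.4513, -0.3311, 0.3434]
eef_rot: [3.142, 0.0, 0.21]
force: [-0.7, -0.1, -2.0]
grip_width: 0.0379
grip_force: 40.0
```

Emit:
{"name": "jog_arm", "arguments": {"rows": [{"slide":[0,0,-0.015],"gripper":0.02,"spin":0},{"slide":[0,0,-0.04],"gripper":0.02,"spin":0},{"slide":[0,0,-0.07],"gripper":0.02,"spin":0},{"slide":[0,0,-0.1],"gripper":0.02,"spin":0},{"slide":[0,0,-0.125],"gripper":0.02,"spin":0},{"slide":[0,0,-0.135],"gripper":0.02,"spin":0},{"slide":[0,0,-0.135],"gripper":0.02,"spin":0}]}}

```text
time_s: 17.65
ee_pos: [0.4522, -0.3308, 0.4791]
eef_rot: [3.14, -0.001, 0.211]
force: [-0.0, 0.1, -1.9]
grip_width: 0.0379
grip_force: 40.0
```

```bash
python3 -c "
from h import *
go(.638,.181,.293,-.128)"
```

```text
t 17.65 slide [ 0.2887 -0.4616  0.0058] spin 0.33880922748256126 pose [ 0.4522 -0.3308  0.4791] [ 3.1401 -0.0012  0.2108] dist 0.5444978925719587
```

Emit:
{"name": "jog_arm", "arguments": {"rows": [{"slide":[0.008,-0.012,0],"gripper":0.02,"spin":0.01},{"slide":[0.023,-0.037,0],"gripper":0.02,"spin":0.03},{"slide":[0.043,-0.069,0],"gripper":0.02,"spin":0.05},{"slide":[0.063,-0.1,0],"gripper":0.02,"spin":0.075},{"slide":[0.083,-0.133,0],"gripper":0.02,"spin":0.1},{"slide":[0.103,-0.165,0],"gripper":0.02,"spin":0.125},{"slide":[0.123,-0.197,0],"gripper":0.02,"spin":0.15},{"slide":[0.143,-0.229,0],"gripper":0.02,"spin":0.17}]}}

```text
time_s: 18.45
ee_pos: [0.5447, -0.0755, 0.4765]
eef_rot: [-3.141, 0.002, 0.04]
force: [1.0, 0.1, -1.6]
grip_width: 0.0377
grip_force: 40.0
```

```bash
python3 -c "
from h import *
go(.638,.181,.293,-.128)"
```

```text
t 18.45 slide [ 0.1035 -0.2526  0.0034] spin 0.16783799020666146 pose [ 0.5447 -0.0755  0.4765] [-3.141   0.0023  0.0398] dist 0.2729454736412871
```

Emit:
{"name": "jog_arm", "arguments": {"rows": [{"slide":[0.014,-0.034,0],"gripper":0.02,"spin":0.02},{"slide":[0.028,-0.068,0],"gripper":0.02,"spin":0.045},{"slide":[0.042,-0.102,0],"gripper":0.02,"spin":0.07},{"slide":[0.056,-0.136,0],"gripper":0.02,"spin":0.095},{"slide":[0.07,-0.17,0],"gripper":0.02,"spin":0.12},{"slide":[0.084,-0.205,0],"gripper":0.02,"spin":0.14},{"slide":[0.096,-0.235,0],"gripper":0.02,"spin":0.16},{"slide":[0.103,-0.252,0],"gripper":0.02,"spin":0.168}]}}

```text
time_s: 19.25
ee_pos: [0.6375, 0.1814, 0.4756]
eef_rot: [3.141, 0.003, -0.126]
force: [0.0, 0.1, -2.3]
grip_width: 0.0379
grip_force: 40.0
```

```bash
python3 -c "
from h import *
go(.638,.181,.225,-.128)"
```

```text
t 19.25 slide [0.0007 0.0003 0.0706] spin 0.0016987008296130979 pose [0.6375 0.1814 0.4756] [ 3.1407  0.0032 -0.1263] dist 0.07058335336017932
```

Emit:
{"name": "jog_arm", "arguments": {"rows": [{"slide":[0,0,0.015],"gripper":0.02,"spin":0},{"slide":[0,0,0.035],"gripper":0.02,"spin":0},{"slide":[0,0,0.055],"gripper":0.02,"spin":0},{"slide":[0,0,0.065],"gripper":0.02,"spin":0},{"slide":[0,0,0.065],"gripper":0.02,"spin":0},{"slide":[0,0,0.065],"gripper":0.02,"spin":0}]}}

```text
time_s: 19.85
ee_pos: [0.6371, 0.179, 0.4136]
eef_rot: [-3.142, -0.0, -0.127]
force: [-0.4, -0.3, -1.3]
grip_width: 0.0378
grip_force: 40.0
```

```bash
cat > chk.py <<'E'
from h import *
o=telemetry.get_obs();zg=o['ee_pos'][2]-.18;zo=zg-.062;print('origin z',zo,o['eef_rot'],o['ee_pos'])
a=np.radians(-7.35);ex=np.array([np.cos(a),np.sin(a)]);ey=np.array([-np.sin(a),np.cos(a)]);O=np.array([.6431,.222])
ims=[]
for c in('top','side','wrist'):
    im,W=cloud(c);ims.append(im);P=W.reshape(-1,3);P=P[~np.isnan(P[:,0])]
    Q=np.c_[(P[:,:2]-O)@ex*1000,(P[:,:2]-O)@ey*1000,P[:,2]*1000]
    def f(n,m):
        B=Q[m]
        if len(B)>15:
            r=cv2.minAreaRect(B[:,:2].astype(np.float32)); print(c,n,len(B),np.median(B[:,2]),np.round(r[0],1),np.round(r[1],1),round(r[2],1))
            return B
    near=(abs(Q[:,0])<30)
    f('edge',near&(abs(Q[:,1])<115)&(abs(Q[:,2]-91)<6))
    L=f('lens',(abs(Q[:,0]+80)<55)&(abs(Q[:,1]+41)<50)&(abs(Q[:,2]-1000*zo-5)<9))
    if L is not None:
        k=cv2.fitEllipse(cv2.convexHull(L[:,:2].astype(np.float32))) ; print('   ellipse',np.round(k[0],1),np.round(k[1],1))
        pl=np.linalg.lstsq(np.c_[L[:,:2],np.ones(len(L))],L[:,2],rcond=None)[0];print('   slope',pl[:2])
    f('block',near&(abs(Q[:,1]+41)<30)&(abs(Q[:,2]-1000*zo-74)<5))
    f('movement',(abs(Q[:,0]+80)<40)&(abs(Q[:,1]+41)<40)&(abs(Q[:,2]-37.5)<5))
A,B,C=ims
save('chk%d.png'%int(o['time_s']*100),np.hstack([B[200:430,150:450],np.vstack([cv2.resize(C,(300,225)),np.zeros((5,300,3),np.uint8)])]).repeat(1,0))
E
python3 chk.py; ls pics
```

```text
origin z 0.17160198457520626 [-3.1416 -0.0002 -0.1272] [0.6371 0.179  0.4136]
top edge 21 91.27098825512063 [-0.3 -3.2] [  4.7 193.4] 0.3
top lens 67 179.60802072409606 [-77.5 -76.6] [41.2  9. ] 2.6
   ellipse [-77.5 -75. ] [11.5 39.2]
   slope [-0.0023  0.1155]
top movement 49 33.519846934556824 [-79.5 -59. ] [15.5 47.4] 87.0
side edge 676 91.36274455751806 [ 2.3 -1.5] [202.    8.1] 90.0
side lens 2108 178.31035824376778 [-77.3 -45.1] [75.6 82.5] 51.8
   ellipse [-73.4 -43.3] [75.1 91.8]
   slope [ 0.0086 -0.0212]
side block 425 245.04144844663392 [ -1.4 -40. ] [26.1 59.3] 6.4
side movement 495 37.917438531581816 [-77.6 -38.9] [49.2 50.9] 2.2
wrist edge 1499 91.18878734365215 [ 3.6 -1.2] [  5.6 200.6] 0.1
wrist lens 3483 177.23076531951514 [-70.3 -43.7] [39.7 69. ] 1.3
   ellipse [-72.6 -43.7] [61.4 70.8]
   slope [0.0216 0.0014]
wrist block 4123 244.11189877980885 [  1.6 -41.9] [58.  26.9] 89.3
both.png
c2.png
chk1985.png
crop.png
s3.png
side.png
t_side.png
t_top.png
t_wrist.png
top.png
top2.png
w1.png
w2.png
```

Emit:
{"name": "jog_arm", "arguments": {"rows": [{"slide":[0.0025,-0.0025,0.005],"gripper":0.02,"spin":0},{"slide":[0.0025,-0.0025,0.012],"gripper":0.02,"spin":0},{"slide":[0.0025,-0.0025,0.019],"gripper":0.02,"spin":0},{"slide":[0.0025,-0.0025,0.024],"gripper":0.02,"spin":0},{"slide":[0.0025,-0.0025,0.026],"gripper":0.02,"spin":0},{"slide":[0.0025,-0.0025,0.026],"gripper":0.02,"spin":0}]}}

```text
time_s: 20.6
ee_pos: [0.6398, 0.1812, 0.387]
eef_rot: [3.141, 0.0, -0.127]
force: [-0.6, 0.1, -1.7]
grip_width: 0.0379
grip_force: 40.0
```

```bash
python3 chk.py
python3 - <<'E'
from h import *
im,W=cloud('side')
a=np.radians(-7.35);ex=np.array([np.cos(a),np.sin(a)]);ey=np.array([-np.sin(a),np.cos(a)]);O=np.array([.6431,.222])
P=W.reshape(-1,3);P=P[~np.isnan(P[:,0])]
Q=np.c_[(P[:,:2]-O)@ex,(P[:,:2]-O)@ey,P[:,2]]*1000
Q=Q[(abs(Q[:,0])<40)]
for z in range(86,240,6):
    m=(Q[:,2]>=z)&(Q[:,2]<z+6)&(Q[:,1]>-66)&(Q[:,1]<-10)
    B=Q[m]
    if len(B): print(z,len(B),'x',np.percentile(B[:,0],[2,50,98]).round(1),'y',np.percentile(B[:,1],[2,98]).round(1))
c=im[180:330,200:330];save('j.png',cv2.resize(c,None,fx=4.5,fy=4,interpolation=cv2.INTER_CUBIC))
E
```

```text
origin z 0.14499230005085162 [ 3.1414  0.0005 -0.1272] [0.6398 0.1812 0.387 ]
top lens 58 153.19991788684757 [-74.3 -74.2] [41.2  8.7] 3.3
   ellipse [-74.1 -72.7] [11.1 39.5]
   slope [ 0.0151 -0.0141]
top movement 25 33.53718361307226 [-78.9 -60. ] [42.4 10.4] 0.7
side edge 542 91.37538746753967 [ 2.6 -1.2] [202.    6.9] 90.0
side lens 2039 151.59752205126912 [-76.3 -41.9] [75.5 81.2] 49.6
   ellipse [-72.  -40.6] [75.1 90. ]
   slope [ 0.0071 -0.0184]
side block 367 218.097648839509 [ -0.8 -39.1] [25.7 57.6] 11.3
side movement 500 38.135970415936725 [-77.2 -40. ] [50.9 49.7] 56.4
wrist edge 1370 91.16805647494311 [ 3.6 -1.6] [199.9   5.9] 89.9
wrist lens 3482 150.58181110213607 [-68.3 -41.6] [38.5 68.9] 0.0
   ellipse [-69.2 -41.6] [52.3 77.3]
   slope [0.0191 0.001 ]
wrist block 4162 217.3893739794835 [  3.9 -41.1] [26.5 59.8] 0.7
86 42 x [-0.4  0.9  5.8] y [-36.9 -11. ]
92 29 x [-0.4  2.2  4.9] y [-33.7 -10.7]
98 13 x [-9.7 -8.9 10.7] y [-58.1 -25.3]
104 95 x [-9.7 -6.9  9.1] y [-57.7 -23.4]
110 76 x [-7.1 -3.9  6. ] y [-57.  -23.7]
116 56 x [-4.4 -3.2  9.7] y [-57.  -23.3]
122 
[... 182 characters left out ...]
1 -11.4  15.6] y [-55.7 -21.3]
152 277 x [-37.8  -7.8  16.5] y [-56.  -21.2]
158 109 x [-10.2   1.   23.4] y [-58.4 -21. ]
164 116 x [-10.6   0.3  28.2] y [-59.  -21.2]
170 76 x [-10.6  -1.9  15.8] y [-58.1 -21.2]
176 84 x [-10.5  -4.4  13.7] y [-58.  -20.9]
182 45 x [-10.7  -8.   14.6] y [-59.6 -20.9]
188 56 x [-10.9  -9.7  -6.5] y [-65.2 -18.8]
194 85 x [-11.   -9.2   8.2] y [-65.2 -10.5]
200 121 x [-10.8  -9.    7.8] y [-64.7 -10.1]
206 102 x [-10.8  -9.2  10.6] y [-64.5 -10.1]
212 185 x [-10.5  -7.1  11.1] y [-62.3 -10.2]
218 229 x [-8.5 -1.8 12.9] y [-62.9 -10.1]
224 81 x [-8.2 -1.9 10.7] y [-63.5 -10.1]
230 93 x [-8.2 -2.  10.4] y [-64.6 -10.1]
236 72 x [-8.  -4.2  8.9] y [-64.2 -10.2]
```

View pics/j.png

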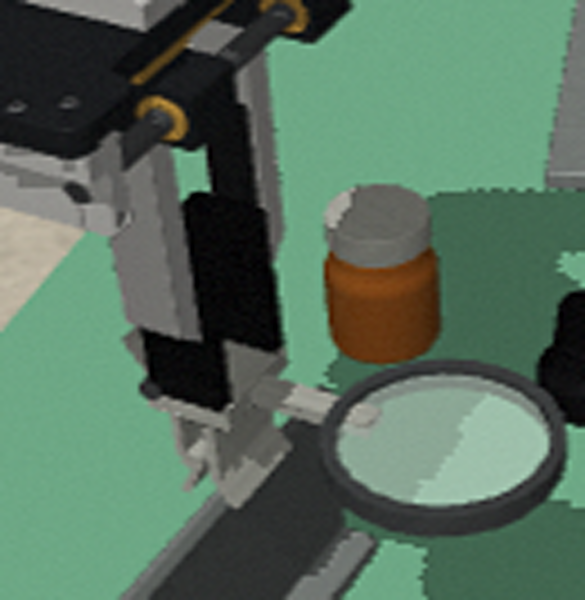

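The jaws straddle the edge line: the origin is at x≈2.3 and the edge at ≈2.5 in the same camera. The lens is centred over the movement in y. Press down.

Emit:
{"name": "jog_arm", "arguments": {"rows": [{"slide":[0,0,0.005],"gripper":0.02,"spin":0},{"slide":[0,0,0.01],"gripper":0.02,"spin":0},{"slide":[0,0,0.015],"gripper":0.02,"spin":0},{"slide":[0,0,0.02],"gripper":0.02,"spin":0},{"slide":[0,0,0.022],"gripper":0.02,"spin":0}], "squeeze": 55}}

```text
time_s: 21.3
ee_pos: [0.6399, 0.1811, 0.3651]
eef_rot: [-3.142, -0.001, -0.127]
force: [1.5, 0.1, 3.2]
grip_width: 0.0377
grip_force: 55.0
```

Emit:
{"name": "jog_arm", "arguments": {"rows": [{"slide":[0,0,0.003],"gripper":0.02,"spin":0},{"slide":[0,0,0.006],"gripper":0.02,"spin":0},{"slide":[0,0,0.009],"gripper":0.02,"spin":0},{"slide":[0,0,0.012],"gripper":0.02,"spin":0}]}}

```text
time_s: 21.7
ee_pos: [0.6398, 0.1812, 0.353]
eef_rot: [3.142, -0.0, -0.127]
force: [4.0, -1.0, 0.2]
grip_width: 0.0376
grip_force: 55.0
```

Emit:
{"name": "jog_arm", "arguments": {"rows": [{"slide":[0,0,0.003],"gripper":0.02,"spin":0},{"slide":[0,0,0.006],"gripper":0.02,"spin":0},{"slide":[0,0,0.009],"gripper":0.02,"spin":0},{"slide":[0,0,0.012],"gripper":0.02,"spin":0},{"slide":[0,0,0.014],"gripper":0.02,"spin":0}]}}

```text
time_s: 22.2
ee_pos: [0.6398, 0.1812, 0.339]
eef_rot: [3.142, 0.0, -0.127]
force: [2.9, -0.5, 0.4]
grip_width: 0.0375
grip_force: 55.0
```

Emit:
{"name": "jog_arm", "arguments": {"rows": [{"slide":[0,0,0.002],"gripper":0.02,"spin":0},{"slide":[0,0,0.003],"gripper":0.02,"spin":0},{"slide":[0,0,0.004],"gripper":0.02,"spin":0}]}}

```text
time_s: 22.5
ee_pos: [0.6398, 0.1812, 0.3355]
eef_rot: [-3.142, -0.0, -0.127]
force: [2.1, -0.8, 8.0]
grip_width: 0.0373
grip_force: 55.0
```

Emit:
{"name": "jog_arm", "arguments": {"rows": [{"slide":[0,0,0.0008],"gripper":0.02,"spin":0},{"slide":[0,0,0.0012],"gripper":0.02,"spin":0},{"slide":[0,0,0.0012],"gripper":0.02,"spin":0}]}}

```text
time_s: 22.8
ee_pos: [0.6397, 0.1812, 0.3354]
eef_rot: [-3.141, -0.001, -0.127]
force: [0.3, -0.7, 8.8]
grip_width: 0.0378
grip_force: 55.0
```

```bash
python3 chk.py | grep -E "origin|side|slope|ell|wrist"
```

```text
origin z 0.09341357185560262 [-3.1413 -0.001  -0.1271] [0.6397 0.1812 0.3354]
   ellipse [-73.5 -73.4] [ 9.2 37. ]
   slope [ 0.0109 -0.3678]
side edge 600 91.63557065481486 [-1.3 -0.2] [198.7  45. ] 81.1
side lens 1935 99.60060146144824 [-76.  -41.1] [77.1 79.1] 45.7
   ellipse [-72.  -41.2] [75.9 89.5]
   slope [ 0.0082 -0.0179]
side block 333 166.16391516320886 [  0.3 -40.2] [25.9 59.5] 6.0
side movement 396 37.74515393560705 [-80.9 -35.4] [49.1 40.7] 28.8
wrist edge 2056 91.11874121907334 [10.4 -1. ] [ 18.8 200.3] 0.2
wrist lens 3472 98.3029612541209 [-68.2 -41.4] [38.9 68.9] 0.6
   ellipse [-69.  -41.9] [50.6 78.7]
   slope [0.021  0.0004]
wrist block 4136 165.27047227882065 [  4.  -41.1] [26.5 59.9] 1.0
```

Emit:
{"name": "jog_arm", "arguments": {"rows": [{"slide":[0,0,0.001],"gripper":0.02,"spin":0},{"slide":[0,0,0.0018],"gripper":0.02,"spin":0},{"slide":[0,0,0.0018],"gripper":0.02,"spin":0}]}}

```text
time_s: 23.25
ee_pos: [0.6396, 0.1811, 0.3354]
eef_rot: [-3.141, -0.002, -0.127]
force: [-4.7, -3.5, 21.8]
grip_width: 0.0376
grip_force: 55.0
```

Firm stop at 22 N, so it is seated. Relieve the load, release and retreat straight up.

Emit:
{"name": "jog_arm", "arguments": {"rows": [{"slide":[0,0,-0.0015],"gripper":0.02,"spin":0},{"slide":[0,0,-0.003],"gripper":0.02,"spin":0},{"slide":[0,0,-0.003],"gripper":0.045,"spin":0},{"slide":[0,0,-0.003],"gripper":0.06,"spin":0},{"slide":[0,0,-0.003],"gripper":0.06,"spin":0},{"slide":[0,0,-0.003],"gripper":0.06,"spin":0},{"slide":[0,0,-0.015],"gripper":0.06,"spin":0},{"slide":[0,0,-0.04],"gripper":0.06,"spin":0}]}}

```text
time_s: 24.05
ee_pos: [0.6397, 0.1812, 0.3716]
eef_rot: [3.14, 0.003, -0.127]
force: [0.6, 1.3, 0.5]
grip_width: 0.0599
grip_force: 0.0
```

Emit:
{"name": "jog_arm", "arguments": {"rows": [{"slide":[0,0,-0.03],"gripper":0.06,"spin":0},{"slide":[0,0,-0.06],"gripper":0.06,"spin":0},{"slide":[0,0,-0.09],"gripper":0.06,"spin":0},{"slide":[-0.04,0.02,-0.09],"gripper":0.06,"spin":0},{"slide":[-0.09,0.04,-0.09],"gripper":0.06,"spin":0},{"slide":[-0.14,0.06,-0.09],"gripper":0.06,"spin":0},{"slide":[-0.19,0.08,-0.09],"gripper":0.06,"spin":0},{"slide":[-0.24,0.1,-0.09],"gripper":0.06,"spin":0}]}}

```text
time_s: 24.85
ee_pos: [0.4017, 0.1158, 0.463]
eef_rot: [-3.141, -0.001, -0.127]
force: [-0.3, -0.1, 1.5]
grip_width: 0.0599
grip_force: 0.0
```

```bash
sed -i "s/^zo=.*//; s/zo=zg-.062/zo=.092/" h.py chk.py; python3 chk.py | grep -v wrist; python3 -c "
from h import *
im,W=cloud('side');im2,_=cloud('top')
save('fin.png',np.hstack([im[60:460,160:560],im2[140:540-60,90:490]][:1]+[np.pad(im2[140:440,90:490],((0,100),(0,0),(0,0)))]))"
```

```text
origin z 0.092 [-3.1412 -0.0011 -0.1272] [0.4017 0.1158 0.463 ]
top edge 195 92.1693692985531 [-12.7  -0.6] [199.4  31. ] 89.8
top lens 1112 99.95122307206955 [-77. -43.] [75.7 81.4] 50.7
   ellipse [-73.5 -40.9] [74.1 91.3]
   slope [-0.0005 -0.0007]
top block 264 166.33233332511338 [  0.6 -41.2] [26.3 38. ] 0.5
side edge 601 91.51229155807037 [-1.6 -0.2] [198.6  43.5] 81.3
side lens 1940 99.6905637817008 [-76.7 -41.2] [75.9 77.4] 47.4
   ellipse [-72.3 -40.8] [74.9 89. ]
   slope [ 0.0061 -0.0182]
side block 397 165.97486644251725 [  2.3 -40.4] [39.5 26.8] 89.8
side movement 404 37.97561640515405 [-81.7 -33.9] [51.3 41.4] 36.2
   ellipse [-71.8 -41.3] [74.7 88.3]
   slope [0.0064 0.0068]
```

View pics/fin.png

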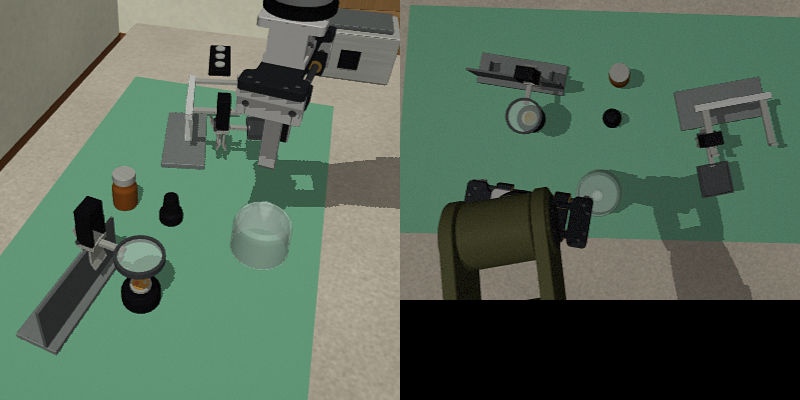

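The final view shows the magnifier square on the screen with its block top at 166 mm (seated) and the lens over the movement. The dome is upright, and the tray, jar and eyepiece have not moved.

```bash
python3 -c "
from h import *
print(workorder.hand_in())"
```

```text
the job is handed in; nothing more can be done
None
```

The job is done and handed in at about 25 s: the dome stands upright clear of the movement, and the magnifier is fully seated and square on the screen with its lens within about 1 mm of the movement's centre along the screen; on the way, a mistyped move slipped it from the grip once, but it stayed on its hook and was regripped.

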